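# Refit the waffle iron's control knob and hold it pressed in

## Task

The control knob has come off the waffle iron: pick it up, turn it so that its D-shaped hole matches the D-shaped brass shaft standing up from the iron's console, and push it fully home on the shaft. Keep pressing so that the sprung shaft stays pushed down to its stop, as one does to light the burner, and finish like that, still gripping the knob and pressing it down without letting go. Leave the other kitchen things where they are.

Things in the scene. Friction and masses are not known exactly. Their poses are not given: they have to be found in the camera images.
- knob_mid (a point): loose knob standing hole-down on the shelf, 45 mm tall, about 60 g: round grey skirt 48 mm across, 23 mm tall; on it a white bar grip 46 mm long (along x), 14 mm wide (y), 22 mm tall. Point: on its axis half-way up, 22.5 mm above the underside. z is up the axis; x points to the end of the bar with the red pointer line.
- knob_hole (a point): centre of the knob's underside, axes as the knob's: mouth of a blind D-shaped hole on the axis, 20 mm deep, 14 mm across, flat wall 4 mm from the axis on the +x (red pointer) side, mouth flared by 2.8 mm. It fits the shaft one way round only, within about 10 degrees.
- shaft_tip (a point): centre of the top of the upright brass D-shaft, 12 mm across, standing 28 mm above the iron's black console; z up; its flat is 3 mm from the axis on this frame's +x side. 1 mm clearance in the knob's hole. Home: the top touches the hole's end, 2.5 mm below the knob's middle point. Sprung: it goes straight down 5 mm to its stop.
- iron: fixed waffle iron; origin on the shelf under the shaft's axis. Dark box 260 mm wide (y -140 to 120 mm), from x -50 to 250 mm: console in front, its face 76 mm high, then the aluminium waffle plate (84 mm high), then the lid folded back flat (to x 507 mm, 70 mm high).
- spindle (a joint): how far the D-shaft is pressed down, m: 0 up, 0.005 at its stop. A spring resists: about 4 N to start moving, 9 N at the stop. It springs back when let go.
- valve (a joint): turn of the D-shaft about its upright axis relative to the iron, rad, counter-clockwise from above positive. Stiff (0.15 N m of friction), it stays where it is and need not be turned. A flat yellow pointer on the console, 6 to 30 mm from the axis, turns with it and points to the side of the flat (+x of shaft_tip).
- jug: white ceramic jug, 92 mm across, 140 mm tall, handle on its +y side; origin at the centre of its underside. Bystander.
- sugar_jar: jar with a pale wooden cap, 64 mm across, 110 mm tall; origin at the centre of its underside. Bystander.
- bowl: blue ceramic bowl, 100 mm across, 50 mm tall; origin at the centre of its underside. Bystander.
- timer: yellow kitchen timer, 60 mm across, 54 mm tall; origin at the centre of its underside. Bystander.
- ladle: stainless ladle lying on the shelf, 84 mm bowl at the origin, 270 mm handle towards its -x, under 40 mm tall. Bystander.
Mind the look-alikes: they are no part of the job. Of the things like the part that bears knob_mid, leave any that is black, blue or purple; of the rest the larger one is meant.

How it is judged (in metres and radians):
On the way, in this order (a step that is already met when the one before it is completed fails the run):
1. the knob is picked up off the shelf (height (world z) of knob_mid above 0.06 m), for 0.1 s.
2. the knob sits fully home on the D-shaft, flat to flat (z of knob_mid in the frame of shaft_tip between -0.0005 and 0.0045 m and horizontal distance between knob_mid and shaft_tip below 0.003 m and angle between the x axis of knob_mid and the x axis of shaft_tip, either way round below 0.3 rad and angle between knob_mid's own z axis and vertical below 0.15 rad), for 0.1 s.
At the end, for the whole second after the job is handed in: knob home on the D-shaft (middle -0.5 to 4.5 mm above the shaft's top, axes within 3 mm, x axes within 0.3 rad, upright within 0.15 rad), shaft pressed down over 3.5 mm, fingers still on the knob (over 1 N) (all of step 2 and value of joint spindle above 0.0035 m and contact force between knob and the fingers above 1 N); the arm keeps its last pose, push and grip.
It fails at once if a bystander is moved by more than 30 mm (distance of any of jug, sugar_jar, bowl, timer, ladle from where it was at the start of the episode above 0.03 m).
It fails at once if a bystander is tipped over (angle between any of jug, sugar_jar, bowl, timer, ladle's own z axis and vertical above 0.5 rad).
It also fails if it takes over 54 s, if anything falls off the work surface, if the arm or the gripper's body presses on something with over 40 N, if the wrist force passes 120 N, or if a joint passes its speed limit or range.

## Robot

A 7-joint arm with a two-finger parallel gripper is mounted at the origin on the work surface. World frame = base frame: x ahead of the robot, y to its left, z up, the work surface at z = 0. Lengths are in mm, angles in rad, forces in N, time in s.
With the tool pointing down it reaches from about 400 to 875 mm from the base axis. Payload 4.4 kg.
Tool frame: the origin (TCP) lies on the centre line of the jaws, within the pads' length; the fingertips stand ctrl.nose_length ahead of it and the grasp point (between the pads) lies 6 mm ahead of it (ctrl.nose_length is the distance from the TCP to the fingertips, in mm); z points along the fingers, y is the direction in which the jaws open and shut (so a half turn about z gives the same grasp; the last joint's range is limited). The gripper opens to 85 mm and grips with 20 to 120 N. Pads are 22 mm wide; open, the fingers measure 114 mm over their backs; the gripper's body (76 mm by 85 mm) begins 54 mm behind the grasp point. The pads swing forward as they close: fully open they stand 13 mm farther back than shut.
Start: joints at [-1.336, 0.628, 0.038, 1.517, -0.027, 0.996, -0.02], TCP at [192.561, 620.836, 256.313] pointing down, gripper open.
Joint ranges: [-3.06, 3.06], [-0.37, 2.12], [-1.25, 1.32], [0.18, 2.47], [-1.1, 4.24], [0.23, 1.98], [-2.94, 2.94]. Speed limits (rad/s): [2.57, 2.57, 3.14, 3.14, 3.14, 3.14, 3.14].

## Interface

Orientations are given as [roll, pitch, yaw] about the fixed x, y, z axes, in that order (R = Rz(yaw) Ry(pitch) Rx(roll)).
In Python, from cell import ctrl, vision gives the robot as it stands. The module is installed in compiled form; this text tells all that it offers.
- The arm moves only by the shell command python3 -m inch 'ROWS'. ROWS is a JSON object of lists of equal length, an entry for each row: "travel": the shift along the tool's x, y, z in cm, a list of three; "twist": the turn about the tool's z in degrees; "fingers": the finger opening in cm, from 0 to 8.54. A call has exactly 10 rows; each row is the pose to reach, as a shift and turn from the pose commanded when the call began, along the tool's axes at that moment; what a row does not reach only later rows make up. A row lasts 1/12 s, in which the tool goes at most 41.7 mm and 7.16 degrees, less where a joint would pass 70% of its speed; a pose out of reach is approached as far as the arm can. A call with a gripper value outside its range is refused whole. The fingers move at their own pace and stop on an object; the grip force is fixed at half the most. Time passes only in rows, so rows that repeat a pose let the fingers close, or fill a call up. It gives the time, the measured TCP pose, the force and the opening at its end, in the units of the state.
- ctrl.read_state(): the state, without advancing time (a new reading comes with each control period).
- vision.get_image(name): name is "side" or "top"; returns a dict with "frame" (420x560x3 uint8, red, green, blue), "fx", "fy", "cx", "cy" (pixels), "k1" (the pictures are not rectified: a ray, as slopes to the right and down, at radius r is drawn at 1 + k1 r^2 times it, then the intrinsics apply), "position" and "orientation" of the camera in the world. Camera axes: x right, y down, z forward; pixel columns grow to the right and rows downward; lengths in mm; the calibration is good to about 2 mm. A picture is of the moment at which its call begins. There is no depth.
- ctrl.finish_job(): hands the job in, once; it reports no verdict.
The state is a dict: "clock": time; "qpos": joint angles; "qd": joint speeds; "tau": joint torques, N m; "eef_pos": TCP position; "tool_rot": TCP orientation; "force": force on the tool from outside, world axes, zero at the start; "torque": the same for the moment, N m; "width": finger opening in mm.
Only numpy, scipy, OpenCV 4.12 (cv2) and the standard library are available. Lean on these libraries where they do the work, as an engineer would, in place of code of your own. Each camera call takes 0.05 s, during which the arm holds its last target.

## Working session

There is one attempt and no reset: what is moved stays moved. The work goes in short steps, Python scripts to look and compute and a shell command to move; the robot and the scene stay as the last step left them, time stands still between calls to the robot, and variables do not carry over. Pictures are saved under pics/ and viewed, and the job is handed in when it is done.

```bash
mkdir -p pics; cat > h.py <<'E'
import numpy as np, cv2, pickle
from cell import ctrl, vision
from scipy.spatial.transform import Rotation as R
def snap(n,tag):
    d=vision.get_image(n); pickle.dump(d,open(f'pics/{tag}.pkl','wb'))
    cv2.imwrite(f'pics/{tag}.png',d['frame'][:,:,::-1]); return d
def load(tag): return pickle.load(open(f'pics/{tag}.pkl','rb'))
def rot(d):
    o=np.array(d['orientation'],float)
    return o if o.shape==(3,3) else R.from_euler('xyz',o).as_matrix()
def ray(d,u,v):
    xd=np.array([(u-d['cx'])/d['fx'],(v-d['cy'])/d['fy']]); x=xd.copy()
    for _ in range(30): x=xd/(1+d['k1']*(x@x))
    return rot(d)@np.array([x[0],x[1],1.])
def onz(d,u,v,z):
    r=ray(d,u,v); p=np.array(d['position'],float); return p+r*(z-p[2])/r[2]
def proj(d,P):
    c=rot(d).T@(np.array(P,float)-np.array(d['position'],float)); x=c[:2]/c[2]; x=x*(1+d['k1']*(x@x))
    return np.array([d['fx']*x[0]+d['cx'],d['fy']*x[1]+d['cy']])
def crop(tag,x0,y0,x1,y1,s):
    im=cv2.imread(f'pics/{tag}.png')[y0:y1,x0:x1]; cv2.imwrite(f'pics/{tag}_c{x0}_{y0}.png',cv2.resize(im,None,fx=s,fy=s,interpolation=cv2.INTER_CUBIC))
E
python3 - <<'E'
from h import *
for n in('top','side'):
    d=snap(n,n+'0'); print({k:v for k,v in d.items() if k!='frame'})
print(ctrl.read_state(), ctrl.nose_length)
E
```

```text
{'fx': 526.7570218988053, 'fy': 526.7570218988053, 'cx': 279.91740611983323, 'cy': 213.55284505601963, 'k1': 0.021025330829475893, 'position': array([ 461.59337826,  -59.62625066, 1598.62421085]), 'orientation': array([-3.07540169,  0.02407823, -1.57890807])}
{'fx': 520.6499464793153, 'fy': 520.6499464793153, 'cx': 271.04836686297136, 'cy': 213.85054014976333, 'k1': -0.05594543139572259, 'position': array([ 111.17056397, 1216.60034361, 1000.98644776]), 'orientation': array([-2.15679073,  0.02246605, -2.8063614 ])}
{'clock': 0.1, 'qpos': array([-1.33579898,  0.6292482 ,  0.03843613,  1.51827308, -0.02697329,
        0.99633739, -0.02001449]), 'qd': array([ 0.00068649, -0.00050696,  0.00140618, -0.00271392, -0.00089852,
        0.00165668, -0.00200066]), 'tau': array([ 2.73945654e-03, -5.64536476e+01,  1.23054184e+00, -1.93972456e+01,
        1.13507218e-02,  5.38122113e-03, -1.31415892e-07]), 'eef_pos': array([192.3985468 , 620.31562499, 255.48277728]), 'tool_rot': array([-3.13984474e+00,  3.52006293e-05,  2.84080225e+00]), 'force': array([0.12442151, 0.1332639 , 0.58729147]), 'torque': array([ 0.01553959, -0.03939352,  0.02046034]), 'width': 85.893164704918} 25.0
```

View pics/top0.png

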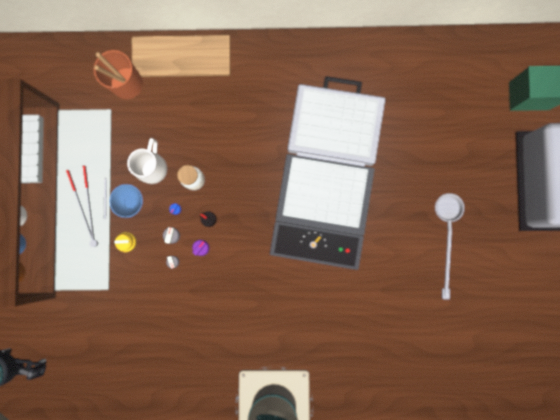

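View pics/side0.png

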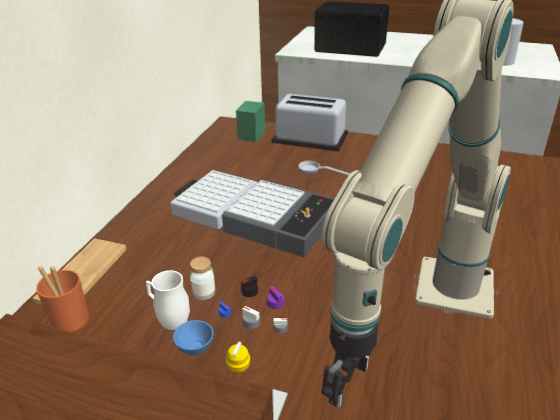

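```bash
python3 - <<'E'
from h import *
crop('top0',150,190,230,280,7); crop('top0',290,220,350,265,12)
crop('side0',205,265,305,345,7); crop('side0',270,190,340,250,10)
E
```

```text
(no output)
```

View pics/top0_c150_190.png

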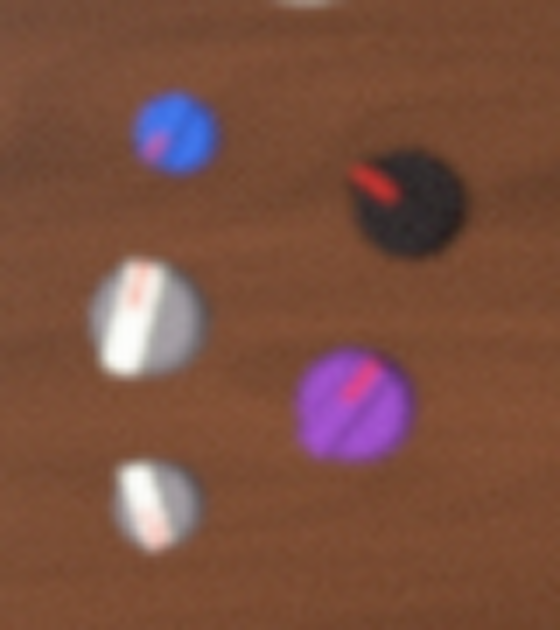

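View pics/top0_c290_220.png

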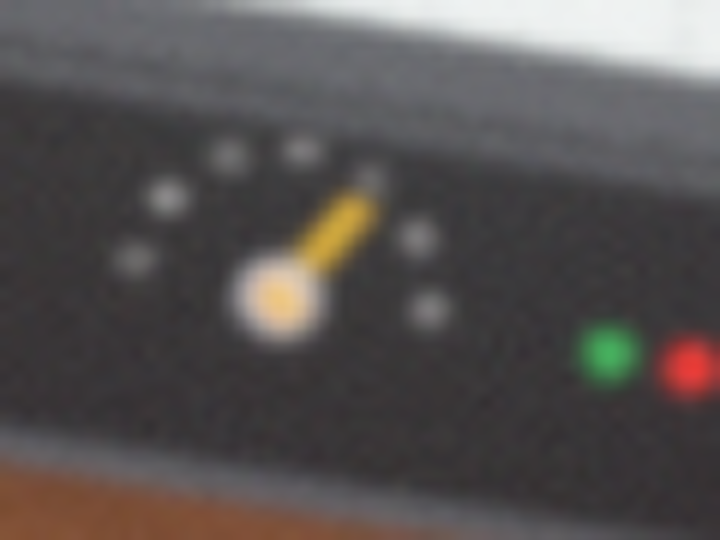

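View pics/side0_c205_265.png

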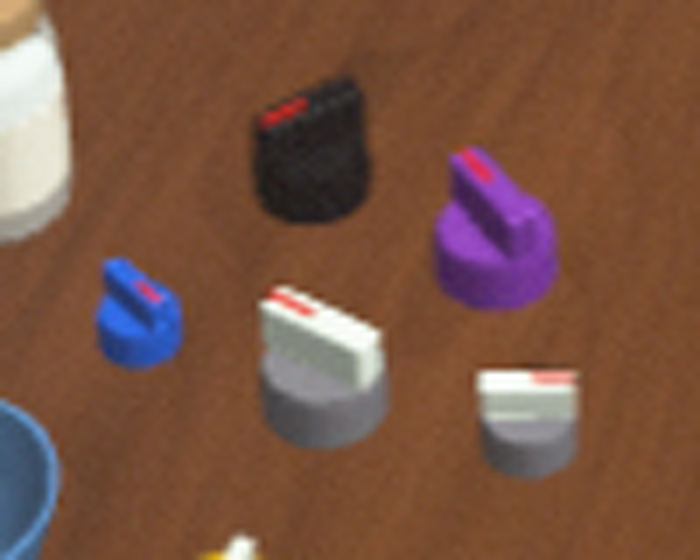

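View pics/side0_c270_190.png

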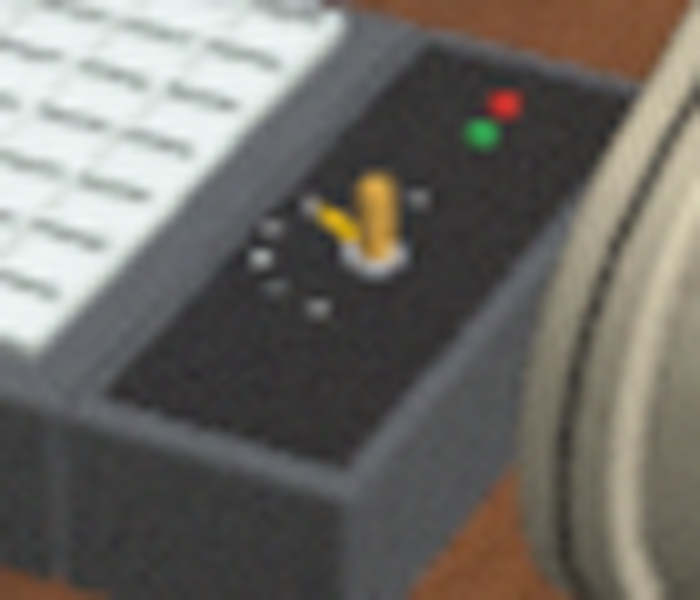

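```bash
python3 - <<'E'
from h import *
t=load('top0'); s=load('side0')
f=lambda x0,y0,k,x,y:(x0+(x+.5)/k-.5,y0+(y+.5)/k-.5)
# knob bar
for nm,d,pts in (('top',t,[(144,262),(122,374),(133,318)]),('side',s,[(270,294),(373,341),(321,318)])):
    P=[onz(d,*(f(150,190,7,*p) if nm=='top' else f(205,265,7,*p)),45) for p in pts]
    v=P[0]-P[1]; print(nm,np.round(P,1).tolist(),np.linalg.norm(v),np.degrees(np.arctan2(v[1],v[0])))
print('skirt top',onz(t,*f(150,190,7,149,318),18))
# shaft: tip z=104
print(onz(t,*f(290,220,12,280,298),104),onz(t,*f(290,220,12,283,298),76))
print('tip side',onz(s,*f(270,190,10,376,182),104),'base',onz(s,*f(270,190,10,373,255),76))
for nm,d,pts in (('top',t,[f(290,220,12,*p) for p in((310,262),(364,194))]),('side',s,[f(270,190,10,*p) for p in((350,238),(316,207))])):
    P=[onz(d,*p,77) for p in pts]; v=P[1]-P[0]; print(nm,np.round(P,1).tolist(),np.degrees(np.arctan2(v[1],v[0])))
E
```

```text
top [[528.1, 302.7, 45.0], [480.9, 311.8, 45.0], [504.5, 307.2, 45.0]] 48.12478490615006 -10.827478372889859
side [[530.6, 301.0, 45.0], [485.1, 312.3, 45.0], [507.7, 307.0, 45.0]] 46.89105789710043 -14.039828881072257
skirt top [505.15164699 306.70893071  18.        ]
[ 472.7033448  -116.98017533  104.        ] [ 472.90561764 -118.77405111   76.        ]
tip side [ 477.21462542 -120.11191767  104.        ] base [ 477.79953634 -120.29011819   76.        ]
top [[481.5, -125.3, 77.0], [497.7, -138.5, 77.0]] -39.07935236940377
side [[487.1, -126.1, 77.0], [502.7, -140.3, 77.0]] -42.38417089663001
```

```bash
cat >> h.py <<'E'
def togo(target,yawdeg,cur=None,rpy=None):
    s=ctrl.read_state(); p=s['eef_pos'] if cur is None else np.array(cur); o=s['tool_rot'] if rpy is None else rpy
    M=R.from_euler('xyz',o).as_matrix(); print('cm',np.round(M.T@(np.array(target)-p)/10,3),'twist',-(yawdeg-np.degrees(o[2])))
E
python3 - <<'E'
from h import *
togo((506,307,125),167.5,cur=[192.561,620.836,256.313],rpy=[-3.1398,0,2.8408])
E
```

```text
cm [-39.235 -20.664  13.168] twist -4.734149559235732
```

```bash
python3 -m inch '{"travel":[[-1.5,-0.8,0],[-4.5,-2.4,0],[-7.8,-4.1,0],[-11.1,-5.8,0],[-14.4,-7.6,1],[-17.7,-9.3,2],[-21,-11,3],[-24.3,-12.8,4],[-27.6,-14.5,5],[-30.9,-16.3,6]],"twist":[0,-1,-2,-3,-4,-4.7,-4.7,-4.7,-4.7,-4.7],"fingers":[8,7,6,5,4.5,4.5,4.5,4.5,4.5,4.5]}'
python3 - <<'E'
from h import *
s=ctrl.read_state(); print(s['eef_pos'],np.degrees(s['tool_rot']),s['width'],s['qpos'],np.abs(s['qd']).max())
togo((506,307,125),167.5)
E
```

```text
clock: 0.93
eef_pos: [440.8, 370.8, 195.9]
tool_rot: [-3.141, 0.0, 2.922]
force: [0.4, 0.4, -0.1]
width: 45.0
[440.81018639 370.78113665 195.86917224] [-1.79964355e+02  1.80705783e-02  1.67427851e+02] 45.02507829330519 [-0.75252208  0.59547746  0.00638103  1.79137557 -0.00432796  0.7550866
  0.60728429] 0.8062344592482253
cm [-7.749 -4.802  7.092] twist -0.07214903658172034
```

```bash
cat >> h.py <<'E'
import json
# commanded pose bookkeeping (position, yaw), from the final row of each call typed
def cmd(last=None):
    try: c=json.load(open('cmd.json'))
    except Exception: c={'p':[192.561,620.836,256.313],'yaw':np.degrees(2.84080)}
    if last:
        M=R.from_euler('xyz',[180,0,c['yaw']],degrees=True).as_matrix()
        c={'p':(np.array(c['p'])+M@np.array(last[:3])*10).tolist(),'yaw':c['yaw']-last[3]}
        json.dump(c,open('cmd.json','w'))
    return c
def plan(target,yaw):
    c=cmd(); M=R.from_euler('xyz',[180,0,c['yaw']],degrees=True).as_matrix()
    print('plan cm',np.round(M.T@(np.array(target)-c['p'])/10,3),'twist',round(c['yaw']-yaw,2))
def st():
    s=ctrl.read_state(); print(s['clock'],'p',np.round(s['eef_pos'],1),'yaw',np.round(np.degrees(s['tool_rot']),2),'F',np.round(s['force'],1),'w',round(s['width'],1),'cmd',cmd())
E
python3 - <<'E'
from h import *
cmd([-30.9,-16.3,6,-4.7]); st(); plan((506,307,125),167.5)
E
```

```text
0.9333 p [440.8 370.8 195.9] yaw [-1.7996e+02  2.0000e-02  1.6743e+02] F [ 0.4  0.4 -0.1] w 45.0 cmd {'p': [439.3942902218638, 373.6046774734052, 196.313], 'yaw': 167.46585044076426}
plan cm [-7.947 -5.056  7.131] twist -0.03
```

```bash
python3 -m inch '{"travel":[[-2,-1.3,1.5],[-4.5,-2.9,3.5],[-7,-4.5,5.5],[-7.9,-5.05,7.1],[-7.95,-5.06,7.13],[-7.95,-5.06,7.13],[-7.95,-5.06,7.13],[-7.95,-5.06,7.13],[-7.95,-5.06,7.13],[-7.95,-5.06,7.13]],"twist":[0,0,0,0,0,0,0,0,0,0],"fingers":[4.5,4.5,4.5,4.5,4.5,4.5,4.5,4.5,4.5,4.5]}'
python3 - <<'E'
from h import *
cmd([-7.95,-5.06,7.13,0]); snap('top','top1'); snap('side','side1'); st()
crop('top1',120,190,240,290,6); crop('side1',180,220,310,340,5)
E
```

```text
clock: 1.77
eef_pos: [505.6, 308.3, 126.0]
tool_rot: [3.14, 0.001, 2.925]
force: [0.6, -0.0, 0.0]
width: 45.0
1.8667 p [505.8 307.7 125.6] yaw [1.7995e+02 3.0000e-02 1.6753e+02] F [-0.7  0.9  0.6] w 44.8 cmd {'p': [506.01826691603895, 306.9574289971627, 125.01299999999998], 'yaw': 167.46585044076426}
```

View pics/top1_c120_190.png

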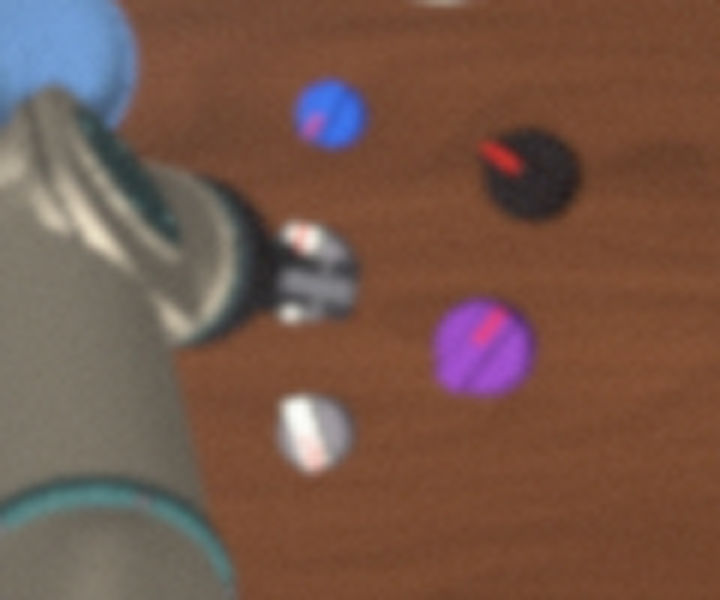

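View pics/side1_c180_220.png

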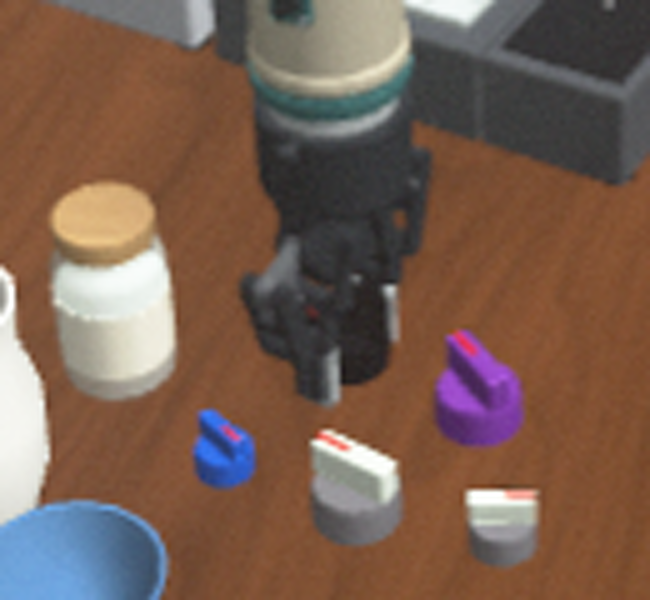

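```bash
python3 - <<'E'
from h import *
t=load('top1'); s=load('side1')
M=R.from_euler('xyz',[180,0,167.5],degrees=True).as_matrix(); T=np.array([505.8,307.5,125.5])
for z in (25,20):
  for sx in(-11,11):
    for sg in (1,-1):
      P=T+M@np.array([sx,sg*22.4,z]); a=proj(s,P); b=proj(t,P)
      print(z,sx,sg,'side',np.round((a-[180,220]+.5)*5-.5,0),'top',np.round((b-[120,190]+.5)*6-.5,0))
E
```

```text
25 -11 1 side [310. 393.] top [225. 234.]
25 -11 -1 side [359. 341.] top [317. 254.]
25 11 1 side [346. 408.] top [215. 280.]
25 11 -1 side [394. 356.] top [307. 299.]
20 -11 1 side [309. 385.] top [223. 234.]
20 -11 -1 side [358. 334.] top [314. 254.]
20 11 1 side [345. 400.] top [212. 279.]
20 11 -1 side [394. 348.] top [304. 299.]
```

```bash
python3 -m inch '{"travel":[[0,0,1.5],[0,0,3.5],[0,0,5.5],[0,0,6.8],[0,0,7.2],[0,0,7.2],[0,0,7.2],[0,0,7.2],[0,0,7.2],[0,0,7.2]],"twist":[0,0,0,0,0,0,0,0,0,0],"fingers":[4.5,4.5,4.5,4.5,4.5,4.5,4.0,3.5,3.0,2.5]}'
python3 - <<'E'
from h import *
cmd([0,0,7.2,0]); snap('top','top2'); snap('side','side2'); st()
crop('side2',180,240,310,340,6)
E
```

```text
clock: 2.7
eef_pos: [506.5, 307.3, 53.9]
tool_rot: [3.14, 0.001, 2.923]
force: [-0.7, -0.0, 0.7]
width: 24.9
2.8 p [506.3 307.1  53.6] yaw [1.7996e+02 4.0000e-02 1.6746e+02] F [ 0.3 -0.1 -0.2] w 24.9 cmd {'p': [506.01826691603895, 306.9574289971627, 53.01299999999998], 'yaw': 167.46585044076426}
```

View pics/side2_c180_240.png

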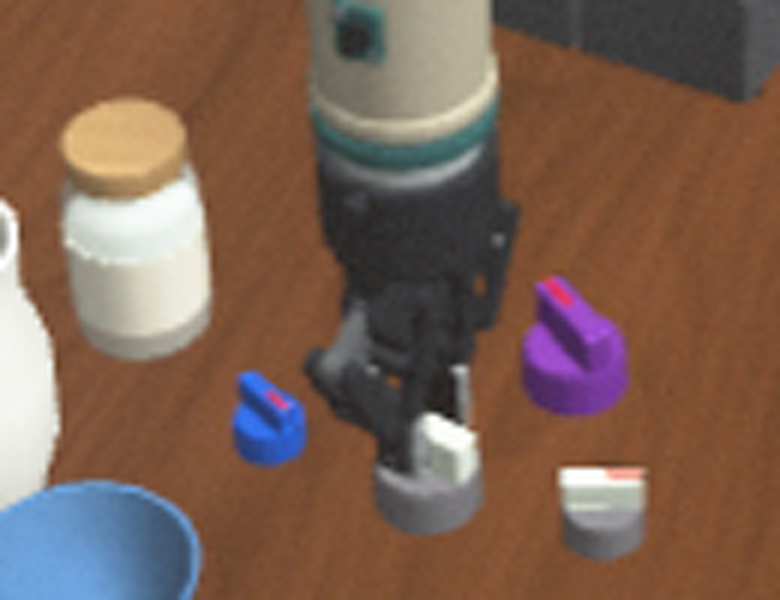

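```bash
python3 - <<'E'
from h import *
s=load('side2')
M=R.from_euler('xyz',[180,0,167.5],degrees=True).as_matrix(); T=np.array([506.2,307.1,53.3])
for z in (25,22,19):
  for sx in(-11,11):
    for sg in (1,-1):
      P=T+M@np.array([sx,sg*12.4,z]); a=proj(s,P)
      print(z,sx,sg,'side',np.round((a-[180,240]+.5)*6-.5,0))
print('bar')
for x in (-23,23):
  for y in (-7,7):
    for z in (45,23):
      P=np.array([506,307,0])+R.from_euler('z',-12.5,degrees=True).apply([x,y,z]); print(x,y,z,np.round((proj(s,P)-[180,240]+.5)*6-.5,0))
E
```

```text
25 -11 1 side [393. 460.]
25 -11 -1 side [425. 425.]
25 11 1 side [435. 478.]
25 11 -1 side [466. 443.]
22 -11 1 side [393. 455.]
22 -11 -1 side [424. 420.]
22 11 1 side [435. 473.]
22 11 -1 side [466. 438.]
19 -11 1 side [393. 450.]
19 -11 -1 side [424. 415.]
19 11 1 side [435. 468.]
19 11 -1 side [466. 433.]
bar
-23 -7 45 [482. 433.]
-23 -7 23 [484. 469.]
-23 7 45 [464. 452.]
-23 7 23 [466. 489.]
23 -7 45 [394. 395.]
23 -7 23 [396. 431.]
23 7 45 [376. 414.]
23 7 23 [379. 451.]
```

```bash
python3 -c "
from h import *
crop('side2',220,295,280,340,12)"
```

```text
(no output)
```

View pics/side2_c220_295.png

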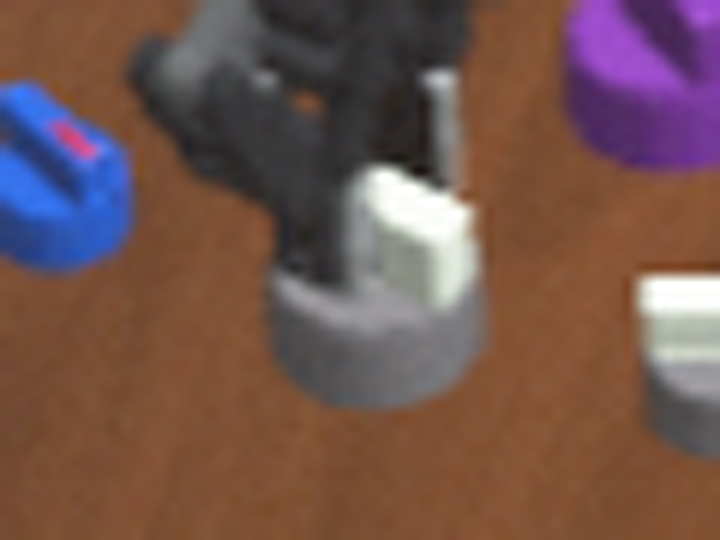

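```bash
python3 -m inch '{"travel":[[0,0,0],[0,0,0],[0,0,0],[0,0,0],[0,0,0],[0,0,0],[0,0,0],[0,0,0],[0,0,0],[0,0,0]],"twist":[0,0,0,0,0,0,0,0,0,0],"fingers":[2,1.5,1.0,0.5,0.5,0.5,0.5,0.5,0.5,0.5]}'
python3 - <<'E'
from h import *
st()
E
```

```text
clock: 3.63
eef_pos: [506.2, 307.1, 53.4]
tool_rot: [3.141, 0.0, 2.923]
force: [-1.0, -1.2, 5.1]
width: 12.5
3.6333 p [506.2 307.1  53.4] yaw [1.7997e+02 2.0000e-02 1.6746e+02] F [-1.  -1.2  5.1] w 12.5 cmd {'p': [506.01826691603895, 306.9574289971627, 53.01299999999998], 'yaw': 167.46585044076426}
```

```bash
python3 -m inch '{"travel":[[0,0,-0.5],[0,0,-2],[0,0,-4.5],[0,0,-7.5],[0,0,-10.5],[0,0,-13.5],[0,0,-15],[0,0,-15.5],[0,0,-15.5],[0,0,-15.5]],"twist":[0,0,0,0,0,0,0,0,0,0],"fingers":[0.5,0.5,0.5,0.5,0.5,0.5,0.5,0.5,0.5,0.5]}'
python3 - <<'E'
from h import *
cmd([0,0,-15.5,0]); snap('side','side3'); st(); crop('side3',190,190,290,290,6)
plan((475,-118.5,208),139)
E
```

```text
clock: 4.47
eef_pos: [505.3, 306.5, 207.0]
tool_rot: [-3.14, -0.001, 2.923]
force: [-0.9, -1.0, -0.9]
width: 12.4
4.5167 p [505.1 306.3 206.4] yaw [-1.7987e+02 -1.2000e-01  1.6747e+02] F [-0.2 -1.  -0.9] w 12.6 cmd {'p': [506.01826691603895, 306.9574289971627, 208.01299999999998], 'yaw': 167.46585044076426}
plan cm [-6.2050e+00 -4.2205e+01  1.0000e-03] twist 28.47
```

View pics/side3_c190_190.png

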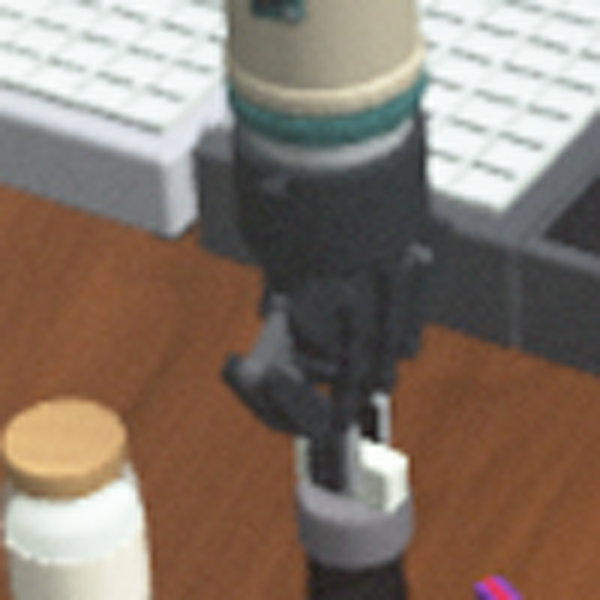

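```bash
python3 -m inch '{"travel":[[-0.2,-1.5,0],[-0.6,-4,0],[-1.1,-7.5,0],[-1.6,-11,0],[-2.1,-14.5,0],[-2.6,-18,0],[-3.1,-21.5,0],[-3.7,-25,0],[-4.2,-28.5,0],[-4.7,-32,0]],"twist":[1,4,7,10,13,16,19,22,25,28.5],"fingers":[0.5,0.5,0.5,0.5,0.5,0.5,0.5,0.5,0.5,0.5]}'
python3 - <<'E'
from h import *
cmd([-4.7,-32,0,28.5]); st()
plan((475,-118.5,192),139)
E
```

```text
clock: 5.35
eef_pos: [480.5, -18.3, 207.0]
tool_rot: [-3.139, -0.002, 2.421]
force: [0.4, -0.3, -0.4]
width: 12.5
5.35 p [480.5 -18.3 207. ] yaw [-1.7987e+02 -1.0000e-01  1.3872e+02] F [ 0.4 -0.3 -0.4] w 12.5 cmd {'p': [482.4512376962511, -15.615965959324171, 208.01299999999995], 'yaw': 138.96585044076426}
plan cm [-6.192 -8.25   1.601] twist -0.03
```

```bash
python3 -m inch '{"travel":[[-2,-2.6,0],[-4,-5.2,0],[-5.5,-7.2,0.5],[-6.2,-8.25,1],[-6.2,-8.25,1.6],[-6.2,-8.25,1.6],[-6.2,-8.25,1.6],[-6.2,-8.25,1.6],[-6.2,-8.25,1.6],[-6.2,-8.25,1.6]],"twist":[0,0,0,0,0,0,0,0,0,0],"fingers":[0.5,0.5,0.5,0.5,0.5,0.5,0.5,0.5,0.5,0.5]}'
python3 - <<'E'
from h import *
cmd([-6.2,-8.25,1.6,0]); snap('side','side4');snap('top','top4'); st(); crop('side4',270,140,350,240,6); crop('top4',280,200,350,260,10)
E
```

```text
clock: 6.18
eef_pos: [475.3, -117.5, 192.2]
tool_rot: [3.141, 0.0, 2.427]
force: [0.6, -0.0, -0.7]
width: 12.2
6.2833 p [ 475.2 -117.9  192.2] yaw [1.7998e+02 1.0000e-02 1.3904e+02] F [ 0.1  0.4 -0.4] w 12.6 cmd {'p': [475.05700903108993, -118.55077728400337, 192.01299999999995], 'yaw': 138.96585044076426}
```

View pics/side4_c270_140.png

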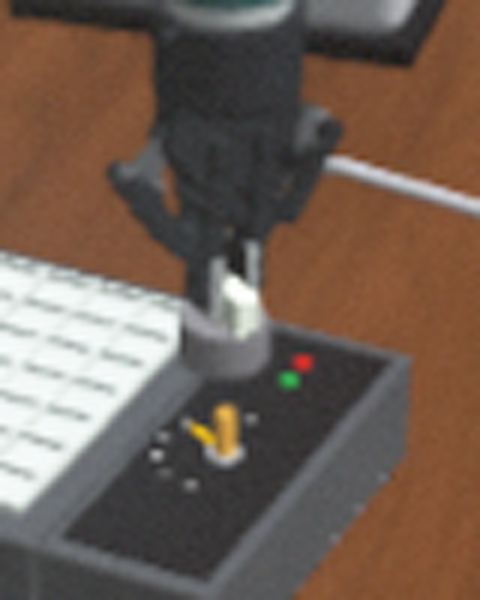

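View pics/top4_c280_200.png

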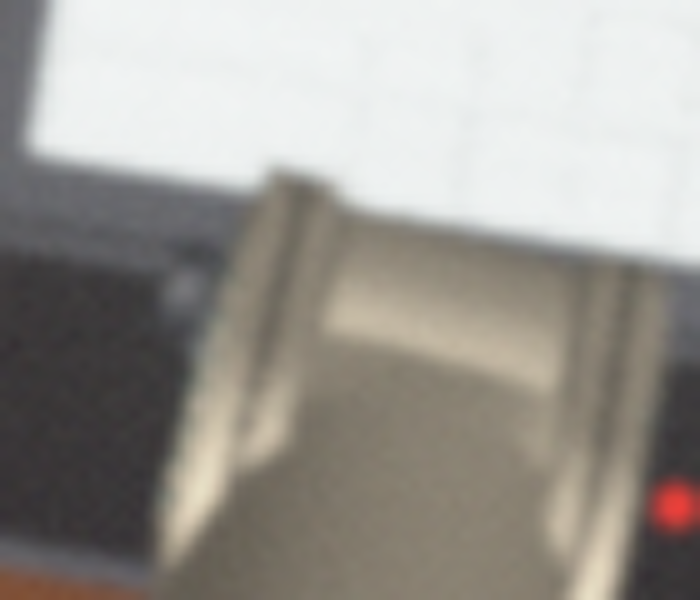

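```bash
python3 - <<'E'
from h import *
crop('side4',290,175,330,225,12)
s=load('side4'); o=np.array([290,175])
f=lambda P:np.round((proj(s,P)-o+.5)*12-.5,0)
def outline(c,zb,yaw):
    out=[]
    for r,z in((24,zb),(24,zb+23)):
        out.append(np.array([f(np.array(c+(z,))+[r*np.cos(a),r*np.sin(a),0]) for a in np.linspace(0,2*np.pi,60)]))
    return out
a,b=outline((475.2,-117.9),138.8,0)
print('bottom ellipse x',a[:,0].min(),a[:,0].max(),'ymax',a[:,1].max(),'top ell x',b[:,0].min(),b[:,0].max(),'y',b[:,1].min(),b[:,1].max())
for yaw in(-41,):
  for x in(-23,23):
    for y in(-7,7):
      for z in (45,):
        print(x,y,z,f(np.array([475.2,-117.9,138.8+z])+R.from_euler('z',yaw,degrees=True).apply([x,y,0])))
print('tip at 477.2,-120.1',f([477.2,-120.1,104]),f([475.2,-117.9,104]))
E
```

```text
bottom ellipse x 126.0 311.0 ymax 341.0 top ell x 127.0 313.0 y 169.0 265.0
-23 -7 45 [294. 175.]
-23 7 45 [248. 190.]
23 -7 45 [195.  97.]
23 7 45 [150. 112.]
tip at 477.2,-120.1 [211. 399.] [216. 404.]
```

View pics/side4_c290_175.png

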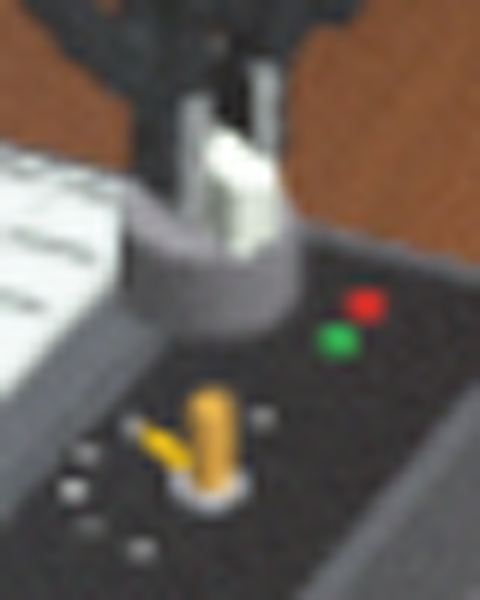

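```bash
python3 - <<'E'
from h import *
t=load('top0'); s=load('side4')
f=lambda x0,y0,k,x,y:(x0+(x+.5)/k-.5,y0+(y+.5)/k-.5)
def ang(d,a,b,z=77):
    A=onz(d,*a,z);B=onz(d,*b,z);v=B-A;return round(np.degrees(np.arctan2(v[1],v[0])),1),round(np.linalg.norm(v),1)
print(ang(t,f(290,220,12,305,268),f(290,220,12,366,192)),ang(t,f(290,220,12,283,298),f(290,220,12,366,192)),ang(s,f(290,175,12,183,465),f(290,175,12,143,431)),ang(s,f(290,175,12,210,488),f(290,175,12,143,431)))
# knob yaw from side4 bar top (z=183.8): right end edge
print('bar end',ang(s,f(290,175,12,232,203),f(290,175,12,276,187),183.8))
plan((474.8,-119.2,162),139.3)
E
```

```text
(np.float64(-39.4), np.float64(23.4)) (np.float64(-38.7), np.float64(32.3)) (np.float64(-40.6), np.float64(19.6)) (np.float64(-40.6), np.float64(32.7))
bar end (np.float64(-128.2), np.float64(13.8))
plan cm [-0.023 -0.066  3.001] twist -0.33
```

```bash
python3 -m inch '{"travel":[[0,-0.06,1],[-0.02,-0.07,2],[-0.02,-0.07,3],[-0.02,-0.07,3],[-0.02,-0.07,3.1],[-0.02,-0.07,3.2],[-0.02,-0.07,3.3],[-0.02,-0.07,3.4],[-0.02,-0.07,3.5],[-0.02,-0.07,3.5]],"twist":[-1,-1,-1,-1,-1,-1,-1,-1,-1,-1],"fingers":[0.5,0.5,0.5,0.5,0.5,0.5,0.5,0.5,0.5,0.5]}'
python3 - <<'E'
from h import *
cmd([-0.02,-0.07,3.5,-1]); snap('side','side5'); st(); crop('side5',290,175,330,225,12)
E
```

```text
clock: 7.12
eef_pos: [474.7, -119.2, 157.0]
tool_rot: [3.142, 0.0, 2.443]
force: [-0.6, 0.5, -1.5]
width: 12.3
7.1667 p [ 474.7 -119.2  157.1] yaw [180.     0.   139.96] F [-0.2  0.4 -0.9] w 12.7 cmd {'p': [474.7483165998799, -119.21010192552197, 157.01299999999995], 'yaw': 139.96585044076426}
```

View pics/side5_c290_175.png

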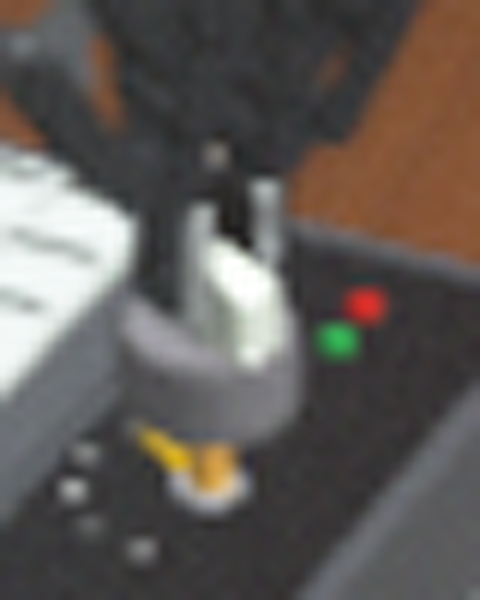

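```bash
python3 -m inch '{"travel":[[0,0,0.1],[0,0,0.2],[0,0,0.3],[0,0,0.4],[0,0,0.5],[0,0,0.6],[0,0,0.6],[0,0,0.6],[0,0,0.6],[0,0,0.6]],"twist":[0,0,0,0,0,0,0,0,0,0],"fingers":[0.5,0.5,0.5,0.5,0.5,0.5,0.5,0.5,0.5,0.5]}'
python3 - <<'E'
from h import *
cmd([0,0,0.6,0]); st(); print(ctrl.read_state()['torque'])
E
```

```text
clock: 8.0
eef_pos: [474.8, -119.3, 151.0]
tool_rot: [3.142, 0.0, 2.443]
force: [0.8, -0.1, -0.6]
width: 12.3
8.0 p [ 474.8 -119.3  151. ] yaw [1.8000e+02 1.0000e-02 1.3996e+02] F [ 0.8 -0.1 -0.6] w 12.3 cmd {'p': [474.7483165998799, -119.21010192552197, 151.01299999999995], 'yaw': 139.96585044076426}
[-0.00557893  0.0002068   0.00027644]
```

```bash
python3 -m inch '{"travel":[[0,0,0.1],[0,0,0.2],[0,0,0.3],[0,0,0.4],[0,0,0.5],[0,0,0.6],[0,0,0.7],[0,0,0.8],[0,0,0.8],[0,0,0.8]],"twist":[0,0,0,0,0,0,0,0,0,0],"fingers":[0.5,0.5,0.5,0.5,0.5,0.5,0.5,0.5,0.5,0.5]}'
python3 - <<'E'
from h import *
cmd([0,0,0.8,0]); st(); print(ctrl.read_state()['torque'])
snap('side','side6'); crop('side6',290,175,330,225,12)
E
```

```text
clock: 8.83
eef_pos: [474.7, -119.2, 142.9]
tool_rot: [-3.142, -0.0, 2.443]
force: [0.4, 0.2, -0.7]
width: 12.7
8.8333 p [ 474.7 -119.2  142.9] yaw [-1.8000e+02 -1.0000e-02  1.3996e+02] F [ 0.4  0.2 -0.7] w 12.7 cmd {'p': [474.7483165998799, -119.21010192552197, 143.01299999999995], 'yaw': 139.96585044076426}
[-0.04512487  0.02285974  0.00593156]
```

View pics/side6_c290_175.png

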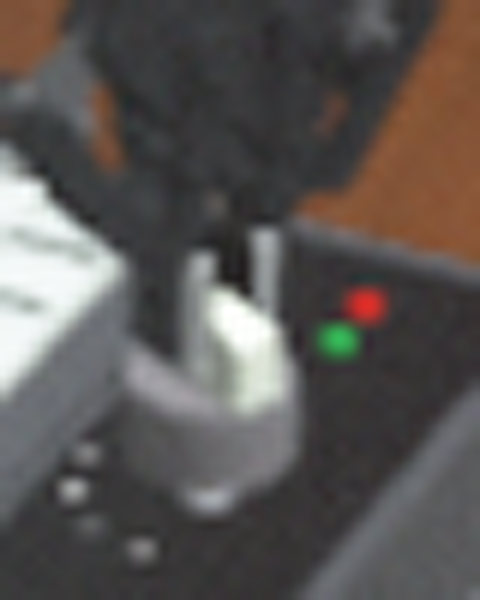

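Going in with no resistance; expect the spring from about TCP z = 137. Next down to about 137.5 and then pressing, watching force.

```bash
python3 -m inch '{"travel":[[0,0,0.1],[0,0,0.2],[0,0,0.3],[0,0,0.4],[0,0,0.5],[0,0,0.6],[0,0,0.65],[0,0,0.7],[0,0,0.7],[0,0,0.7]],"twist":[0,0,0,0,0,0,0,0,0,0],"fingers":[0.5,0.5,0.5,0.5,0.5,0.5,0.5,0.5,0.5,0.5]}'
python3 - <<'E'
from h import *
cmd([0,0,0.7,0]); st(); print(ctrl.read_state()['torque'])
E
```

```text
clock: 9.72
eef_pos: [474.7, -119.2, 136.2]
tool_rot: [3.142, 0.0, 2.443]
force: [-1.9, 0.4, 4.2]
width: 12.6
9.7167 p [ 474.7 -119.2  136.2] yaw [179.99   0.   139.96] F [-1.9  0.4  4.2] w 12.6 cmd {'p': [474.7483165998799, -119.21010192552197, 136.01299999999995], 'yaw': 139.96585044076426}
[ 0.08217905  0.18523594 -0.00375939]
```

```bash
python3 -m inch '{"travel":[[0,0,0],[0,0,0.05],[0,0,0.1],[0,0,0.15],[0,0,0.2],[0,0,0.25],[0,0,0.3],[0,0,0.35],[0,0,0.35],[0,0,0.35]],"twist":[0,0,0,0,0,0,0,0,0,0],"fingers":[0.5,0.5,0.5,0.5,0.5,0.5,0.5,0.5,0.5,0.5]}'
python3 - <<'E'
from h import *
cmd([0,0,0.35,0]); st(); print(ctrl.read_state()['torque'])
E
```

```text
clock: 10.55
eef_pos: [474.8, -119.2, 132.7]
tool_rot: [3.141, 0.0, 2.443]
force: [-1.7, 0.3, 7.6]
width: 12.5
10.55 p [ 474.8 -119.2  132.7] yaw [1.7999e+02 1.0000e-02 1.3996e+02] F [-1.7  0.3  7.6] w 12.5 cmd {'p': [474.7483165998799, -119.21010192552197, 132.51299999999995], 'yaw': 139.96585044076426}
[0.11134161 0.34844048 0.01654156]
```

```bash
python3 -m inch '{"travel":[[0,0,0.04],[0,0,0.08],[0,0,0.12],[0,0,0.16],[0,0,0.2],[0,0,0.2],[0,0,0.2],[0,0,0.2],[0,0,0.2],[0,0,0.2]],"twist":[0,0,0,0,0,0,0,0,0,0],"fingers":[0.5,0.5,0.5,0.5,0.5,0.5,0.5,0.5,0.5,0.5]}'
python3 - <<'E'
from h import *
cmd([0,0,0.2,0]); st(); print(ctrl.read_state()['torque'])
E
```

```text
clock: 11.38
eef_pos: [474.9, -119.3, 131.8]
tool_rot: [3.141, 0.001, 2.443]
force: [-4.0, 1.8, 18.6]
width: 12.3
11.3833 p [ 474.9 -119.3  131.8] yaw [1.7996e+02 4.0000e-02 1.3995e+02] F [-4.   1.8 18.6] w 12.3 cmd {'p': [474.7483165998799, -119.21010192552197, 130.51299999999995], 'yaw': 139.96585044076426}
[0.26831335 0.8660835  0.00376086]
```

```bash
python3 - <<'E'
from h import *
snap('side','side7'); crop('side7',290,175,330,225,12); st()
s=load('side7'); f=lambda P:np.round((proj(s,P)-[290,175]+.5)*12-.5,0)
a=np.array([f(np.array([474.8,-119.2,79])+[24*np.cos(t),24*np.sin(t),0]) for t in np.linspace(0,6.28,60)]);print(a[:,0].min(),a[:,0].max(),a[:,1].max())
E
```

```text
11.4333 p [ 474.9 -119.3  131.8] yaw [1.7996e+02 4.0000e-02 1.3995e+02] F [-2.8  0.5 19.4] w 11.9 cmd {'p': [474.7483165998799, -119.21010192552197, 130.51299999999995], 'yaw': 139.96585044076426}
127.0 308.0 531.0
```

View pics/side7_c290_175.png

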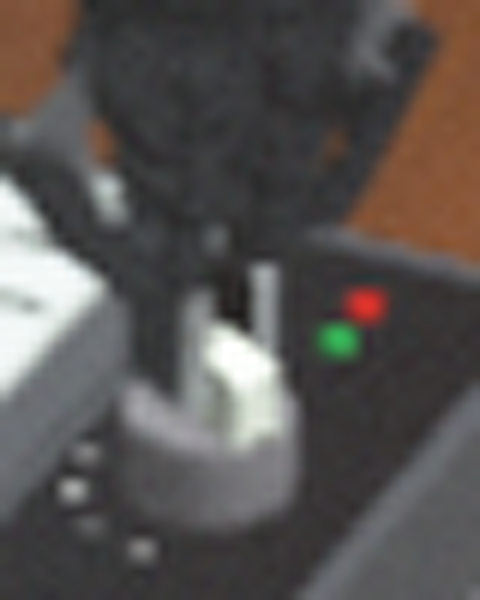

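```bash
python3 -c "
from h import *
print(ctrl.finish_job()); st()"
```

```text
the job is handed in; nothing more can be done
None
the job is handed in; nothing more can be done
```

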